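# Unstack the solder bench pile into its trays

### The arm

A 7-joint arm with a two-finger parallel gripper is mounted at the origin on a cart in front of the work surface, level with it; the furniture and walls round the work are solid. World frame = base frame: x ahead of the robot, y to its left, z up, the work surface at z = 0. Lengths are in m, angles in rad, forces in N, time in s.
With the tool pointing down it reaches from about 0.35 to 0.9 m from the base axis. Payload 8.1 kg.
Tool frame: the origin (TCP) lies midway between the tips of the shut fingers; the grasp point (between the pads) lies arm.grasp_offset behind it (arm.grasp_offset is the distance from the TCP to the grasp point, in m); z points along the fingers, y is the line along which they close (so a half turn about z gives the same grasp; the last joint's range is limited). The gripper opens to 92 mm and grips with 3 to 60 N. Pads are 19 mm wide; open, the fingers measure 130 mm over their backs; the gripper's body (75 mm by 190 mm) begins 47 mm behind the grasp point.
Start: joints at [1.167, 0.434, 0.025, 1.573, -0.012, 1.134, -0.075], TCP at [0.185, -0.597, 0.227] pointing down, gripper open.
Joint ranges: [-2.62, 2.62], [-0.44, 2.09], [-1.27, 1.32], [0.08, 2.57], [-1.32, 4.46], [0.12, 2], [-2.74, 2.74]. Speed limits (rad/s): [2.22, 2.22, 3.01, 3.01, 3.14, 3.14, 3.14].

### API

Orientations are given as a rotation vector (axis times angle).
In Python, from cell import observe, imaging, arm gives the robot as it stands.
- The arm moves only by the tool apply_moves, never from a script. Its argument "commands" is a list of rows, each a list of 5 numbers: the opening in per cent of the stroke, from 0 (shut) to 100 (fully open), then the shift along the world's x, y, z in units of 0.06 m (1.0 is 0.06 m), then the turn about the world's z in units of 0.5 rad (1.0 is 0.5 rad). A call has 1 to 12 rows; each row shifts and turns the commanded pose from where the row before left it; what a row does not reach is not made up. A row lasts 1/8 s, in which the tool goes at most 62.5 mm and 10.7 degrees, less where a joint would pass 70% of its speed; a pose out of reach is approached as far as the arm can. A call with a number of a shift or a turn outside -1 to 1 is refused whole. A call with a gripper value outside its range is refused whole. The fingers move at their own pace and stop on an object; "newtons" is the grip in N (left out, the last holds). Time passes only in rows, so rows that do not move let the fingers close. It gives the time, the measured TCP pose, the force, the opening and the grip force at its end, in the units of the state.
- observe(): the state, without advancing time (a new reading comes with each control period).
- imaging.get_image(name): name is "scene" or "top" or "wrist"; returns (picture, depth): 480x640x3 uint8, red, green, blue; 480x640 float32, m along the optical axis (not along the pixel's ray), 0 where there is no reading.
- imaging.camera_params(name): a dict with "camera_matrix" (3x3 intrinsics, pixels), "origin" and "rotation" of the camera in the world; the wrist camera has in their place "tool_from_camera" (4x4, takes a point from camera to tool coordinates, whose origin is the TCP and whose axes are the flange's). Camera axes: x right, y up, looking along -z (the intrinsics and any distortion apply to the point x, -y, -z); pixel columns grow to the right and rows downward; lengths in m; the calibration is good to about 2 mm. A picture is of the moment at which its call begins: read the wrist's pose just before it. camera_params takes no time and is no camera call.
- arm.sign_off(): hands the job in; it is judged then, once.
The state is a dict: "clock": time; "joints": joint angles; "dq": joint speeds; "joint_efforts": joint torques, N m; "position": TCP position; "ee_rot": TCP orientation; "force": force on the tool from outside, world axes, zero at the start; "ft_torque": the same for the moment, N m; "width": opening from 0.0 (shut) to 1.0 (fully open); "gripper_force": force on a finger pad.
Only numpy, scipy, OpenCV 4.12 (cv2) and the standard library are available. Lean on these libraries where they do the work, as an engineer would, in place of code of your own. Each camera call takes 0.05 s, during which the arm holds its last target. There are 200 camera calls.

### The job

Take the pile of four apart and set each thing, standing upright, in the low wooden tray made for it: the squeeze bottle in the small round tray, the lidded jar in the middle-sized round one, the flat round tin in the large round one, and the oblong brass tin in the oblong tray, its long side along the tray's. Each must sit flat on the tray's floor, inside the rim; tip nothing over, and leave the red cutters and the wooden clamp where they lie.

Things in the scene. Friction and masses are not known exactly. Their poses are not given: they have to be found in the camera images.
- oblong_tin_mid (a point): Oblong brass-coloured tin with a closed lid (it stays shut), 67 x 86 mm and 26 mm high, at the bottom of the pile at the start. The point is its centre, 13 mm above its underside; z up, x along its 67 mm width (61 mm between the walls that the fingers touch), y along its 86 mm length. About 0.12 kg.
- round_tin_mid (a point): Flat round pale tin, 58 mm across and 24 mm high, second in the pile, on the oblong tin. The point is its centre, 12 mm above its underside; z up. About 0.05 kg.
- lid_jar_mid (a point): Small jar with a white body and a blue screw lid (fixed on), 44 mm across at the lid, 42 mm across the body, 42 mm high, third in the pile, on the round tin. The point is its centre, 21 mm above its underside; z up. About 0.07 kg.
- nozzle_bottle_mid (a point): Small off-white squeeze bottle, 26 mm across and 56 mm high: a straight round body up to 30 mm above its underside, then a thin nozzle. It stands on the jar, at the top of the pile. The point is its centre, 28 mm above its underside; z up. Grip it by the body. About 0.04 kg.
- tray_oblong_floor (a point): Oblong dark wooden tray with a cork floor, fixed to the worktop: inside 83 x 103 mm (91 x 111 mm outside), its floor 4 mm above the worktop, its rim 4 mm thick and 4 mm above its floor. The place of the oblong tin. The point is the centre of its floor; z up, x along its short side, y along its long side. (The four trays lie in changing places, fixed during a run.)
- tray_large_floor (a point): Large round tray of the same make, 76 mm across inside, 84 mm outside, same floor and rim heights. The place of the round tin. The point is the centre of its floor; z up.
- tray_middle_floor (a point): Middle-sized round tray of the same make, 62 mm across inside, 70 mm outside, same floor and rim heights. The place of the jar. The point is the centre of its floor; z up.
- tray_small_floor (a point): Small round tray of the same make, 44 mm across inside, 52 mm outside, same floor and rim heights. The place of the squeeze bottle. The point is the centre of its floor; z up.
- red_cutters_mid (a point): A bystander: small cutters with red handles lying on the worktop, 91 x 58 x 12 mm; the point is their centre, 6 mm above the worktop. Not to be disturbed.
- wood_clamp_mid (a point): A bystander: wooden ring clamp lying on the worktop, 34 x 120 x 20 mm, long along its y; the point is its centre, 10 mm above the worktop. Not to be disturbed.

How it is judged:
By the outcome, as a careful person would: the job done as asked, in the order asked, and still so for the second after the job is handed in, with the robot touching nothing.
It also fails if it takes over 109 s, if anything falls off the work surface, if the arm or the gripper's body presses on something with over 40 N, if the wrist force passes 120 N, or if a joint passes its speed limit or range.

## Working session

There is one attempt and no reset: what is moved stays moved. The work goes in short steps, Python scripts to look and compute and a tool call to move; the robot and the scene stay as the last step left them, time stands still between calls to the robot, and variables do not carry over. Pictures are saved under pics/ and viewed, at most 14 in all, crops included, and the job is handed in when it is done.

Besides the shell and the picture viewer there is one more tool, called after "Call:" by a JSON object that holds its "fn" and its "kwargs". apply_moves: Moves the arm, as the interface text tells. Its arguments: {"type":"object","properties":{"commands":{"type":"array"},"newtons":{"type":"number"}},"required":["commands"]}

```bash
mkdir -p pics; cat > h.py <<'E'
import numpy as np, cv2
from cell import observe, imaging, arm
def snap(n,f):
    p,d=imaging.get_image(n); cv2.imwrite(f'pics/{f}.png',p[:,:,::-1]); np.save(f'pics/{f}.npy',d); return p,d
def cloud(n,d):
    c=imaging.camera_params(n); K=np.array(c['camera_matrix']); v,u=np.mgrid[:480,:640]
    P=np.stack([(u-K[0,2])/K[0,0]*d,-(v-K[1,2])/K[1,1]*d,-d],-1)
    return P@np.array(c['rotation']).T+np.array(c['origin'])
E
python3 - <<'E'
from h import *
for n in('top','scene'): snap(n,n+'0')
c=imaging.camera_params('top');print(c);print(imaging.camera_params('scene').keys(), imaging.camera_params('wrist'));print(observe(),arm.grasp_offset)
E
```

```text
{'camera_matrix': array([[525.71208041,   0.        , 317.20456597],
       [  0.        , 525.71208041, 240.87693345],
       [  0.        ,   0.        ,   1.        ]]), 'origin': array([ 0.12761935, -0.04943614,  1.11479297]), 'rotation': array([ 0.35141371, -0.24459916, -1.2270348 ])}
dict_keys(['camera_matrix', 'origin', 'rotation']) {'camera_matrix': array([[427.4672538 ,   0.        , 320.72908448],
       [  0.        , 427.4672538 , 240.6804118 ],
       [  0.        ,   0.        ,   1.        ]]), 'tool_from_camera': array([[-1.27552491e-03,  9.52410141e-01,  3.04816823e-01,
         8.16909045e-02],
       [ 9.99999178e-01,  1.25498797e-03,  2.63307611e-04,
         5.24486968e-04],
       [-1.31764608e-04,  3.04816909e-01, -9.52410959e-01,
        -1.57331230e-01],
       [ 0.00000000e+00,  0.00000000e+00,  0.00000000e+00,
         1.00000000e+00]])}
{'clock': 0.1, 'joints': array([ 1.16739895,  0.43516894,  0.02496246,  1.57398321, -0.01158844,
        1.13400867, -0.07509178]), 'dq': array([-0.00080692, -0.00169459, -0.0010183 , -0.00124175, -0.00014499,
       -0.00014404, -0.00021612]), 'joint_efforts': array([ 4.02759659e-03, -6.69131112e+01,  9.88736339e-01, -3.15144217e+01,
       -6.03799056e-02,  3.74498684e-02,  4.02139131e-05]), 'position': array([ 0.18499474, -0.59652111,  0.22602247]), 'ee_rot': array([-3.10477425e+00, -4.70433950e-01,  5.43820948e-04]), 'force': array([ 1.1249627 , -0.28334233, -0.54797955]), 'ft_torque': array([ 0.04054692, -0.05194368, -0.01901025]), 'gripper_force': 0.0, 'width': 0.9969559734987058} 0.0188
```

View pics/top0.png

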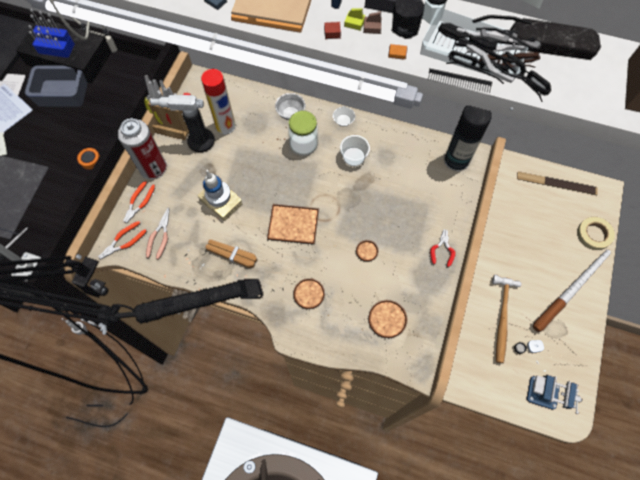

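View pics/scene0.png

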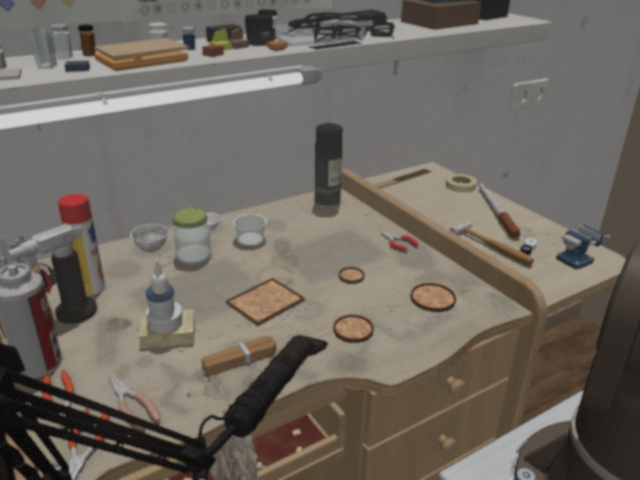

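```bash
sed -i "s/np.array(c\['rotation'\]).T/cv2.Rodrigues(np.array(c['rotation']))[0].T/" h.py
cat > m.py <<'E'
from h import *
d=np.load('pics/top0.npy');X=cloud('top',d);im=cv2.imread('pics/top0.png')
np.set_printoptions(precision=4,suppress=True)
for n,(u,v) in dict(obl=(294,224),small=(367,251),mid=(309,293),large=(388,319),cut=(442,250),clamp=(231,253),lamp=(250,290),lamp2=(150,304),lamp3=(200,297),bottop=(211,174),jar=(216,188),tin=(218,195),table=(340,200),glassjar=(302,120),spray=(197,140), redcan=(220,110),whitejar=(353,150)).items(): print(n,X[v,u])
# cork segmentation on z=4mm plane
hsv=cv2.cvtColor(im,cv2.COLOR_BGR2HSV)
m=((hsv[...,0]<14)&(hsv[...,1]>90)&(hsv[...,2]>120)).astype(np.uint8)
n,l,s,c=cv2.connectedComponentsWithStats(m)
for i in range(1,n):
    if s[i,4]>150 and 250<c[i,0]<420 and 190<c[i,1]<350:
        P=X[l==i]; r=cv2.minAreaRect((P[:,:2]*1000).astype(np.float32)); print('cork',c[i],s[i,4],P.mean(0),r)
# pile layers
Q=X[150:225,185:255].reshape(-1,3)
for a,b in((.02,.032),(.045,.054),(.086,.096),(.115,.126),(.126,.16)):
    q=Q[(Q[:,2]>a)&(Q[:,2]<b)]; print(a,len(q),cv2.minAreaRect((q[:,:2]*1000).astype(np.float32)) if len(q)>3 else'', q.mean(0))
cv2.imwrite('pics/crop.png',cv2.resize(im[150:290,170:330],None,fx=5,fy=5,interpolation=cv2.INTER_CUBIC)[:600])
E
python3 m.py
```

```text
obl [0.5954 0.173  0.0033]
small [ 0.5825 -0.0077  0.0088]
mid [0.4475 0.0847 0.0062]
large [ 0.4463 -0.0955  0.0076]
cut [ 0.6427 -0.1687  0.0008]
clamp [0.4762 0.2797 0.0191]
lamp [0.4011 0.2    0.05  ]
lamp2 [0.2942 0.36   0.1172]
lamp3 [0.3438 0.2801 0.0938]
bottop [0.5951 0.3557 0.1335]
jar [0.5839 0.3468 0.0957]
tin [0.5824 0.3473 0.0653]
table [0.6905 0.0909 0.0011]
glassjar [0.8128 0.2265 0.0978]
spray [0.7179 0.4657 0.0364]
redcan [0.7793 0.4197 0.0961]
whitejar [0.8323 0.1026 0.0031]
cork [291.945  223.4404] 654 [0.5915 0.1763 0.0126] ((374.4903869628906, 97.88899230957031), (563.6686401367188, 113.47966766357422), 19.444652557373047)
cork [365.5212 250.2182] 165 [ 0.5842 -0.0038  0.0066] ((583.230224609375, -6.917545318603516), (46.249210357666016, 44.50121307373047), 38.94953918457031)
cork [309.6349 293.4418] 378 [0.4463 0.0828 0.0086] ((298.6484069824219, 34.64011001586914), (377.84735107421875, 61.68468475341797), 18.624799728393555)
cork [386.7319 318.7414] 526 [ 0.4461 -0.0928  0.0078] ((306.8395080566406, -90.94535064697266), (78.19514465332031, 359.5233154296875), 89.23018646240234)
0.02 394 ((595.1033935546875, 357.1829528808594), (88.5827407836914, 66.28101348876953), 67.32074737548828) [0.583  0.3432 0.0268]
0.045 176 ((591.8893432617188, 353.5656433105469), (43.56787872314453, 57.28081130981445), 48.9005012512207) [0.5897 0.3485 0.0505]
0.086 127 ((592.4935302734375, 359.63543701171875), (36.270057678222656, 42.125755310058594), 41.49685287475586) [0.5892 0.3574 0.0925]
0.115 68 ((591.4033813476562, 358.1669616699219), (21.586997985839844, 24.13958740234375), 46.33971405029297) [0.5899 0.3573 0.1203]
0.126 38 ((590.5559692382812, 359.49163818359375), (8.192485809326172, 16.34801483154297), 45.15495681762695) [0.5917 0.3585 0.1364]
```

View pics/crop.png

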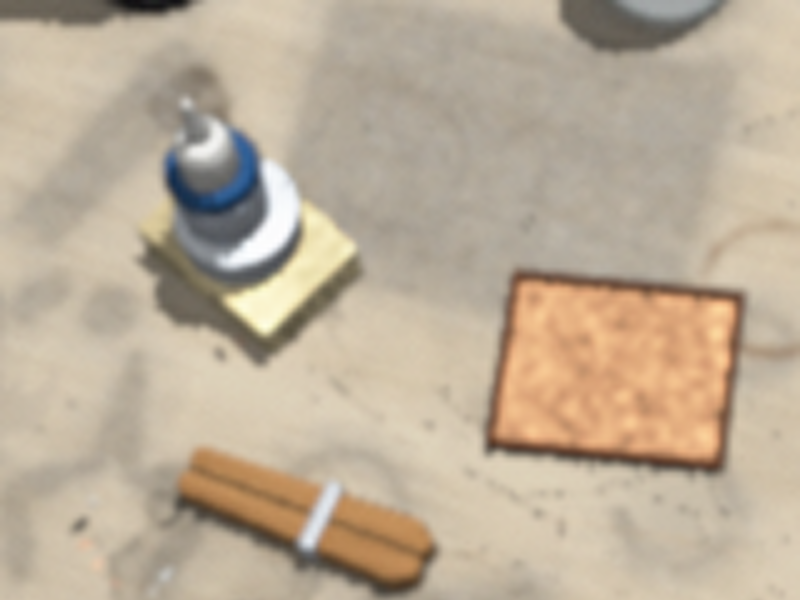

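```bash
cat >> h.py <<'E'
def ray(n,uv,z,pose=None):
    c=imaging.camera_params(n);K=np.array(c['camera_matrix'])
    if n=='wrist':
        o,r=pose; T=np.eye(4);T[:3,:3]=cv2.Rodrigues(np.array(r))[0];T[:3,3]=o;T=T@np.array(c['tool_from_camera']);R,o=T[:3,:3],T[:3,3]
    else: R,o=cv2.Rodrigues(np.array(c['rotation']))[0],np.array(c['origin'])
    uv=np.atleast_2d(np.array(uv,float)); D=np.c_[(uv[:,0]-K[0,2])/K[0,0],-(uv[:,1]-K[1,2])/K[1,1],-np.ones(len(uv))]@R.T
    return o+D*((z-o[2])/D[:,2])[:,None]
E
python3 - <<'E'
from h import *
np.set_printoptions(precision=4,suppress=True)
im=cv2.imread('pics/top0.png');hsv=cv2.cvtColor(im,cv2.COLOR_BGR2HSV)
m=((hsv[...,0]<14)&(hsv[...,1]>90)&(hsv[...,2]>120)).astype(np.uint8)
m=cv2.morphologyEx(m,cv2.MORPH_CLOSE,np.ones((3,3)))
n,l,s,c=cv2.connectedComponentsWithStats(m)
for i in range(1,n):
    if s[i,4]>120 and 250<c[i,0]<420 and 190<c[i,1]<350:
        v,u=np.nonzero(l==i);P=ray('top',np.c_[u,v],.004); print(s[i,4],c[i],P.mean(0),cv2.minAreaRect((P[:,:2]*1000).astype(np.float32)))
f=lambda q,z:ray('top',np.array(q)/5+[169.6,149.6],z)
C=f([(517,270),(743,292),(722,468),(490,450)],.008);print(C,C.mean(0))
for a,b in((0,1),(1,2),(2,3),(3,0)): d=(C[b]-C[a])[:2];print(np.linalg.norm(d),np.degrees(np.arctan2(d[1],d[0])))
C=f([(140,228),(265,330),(358,244)],.026);print(C)
for a,b in((0,1),(1,2)): d=(C[b]-C[a])[:2];print(np.linalg.norm(d),np.degrees(np.arctan2(d[1],d[0])))
print((C[0]+C[2])/2)
E
```

```text
863 [293.372  223.5435] [0.596  0.1747 0.004 ] ((595.9810180664062, 175.96836853027344), (86.33574676513672, 109.1871566772461), 12.147192001342773)
201 [365.4975 250.1194] [ 0.5855 -0.0036  0.004 ] ((585.7147216796875, -6.962915420532227), (41.716732025146484, 45.447147369384766), 18.626222610473633)
446 [310.2108 293.1457] [0.4487 0.0824 0.004 ] ((448.38836669921875, 85.2005386352539), (64.30865478515625, 61.962100982666016), 18.658777236938477)
650 [387.3908 318.5446] [ 0.448  -0.0941  0.004 ] ((447.5858154296875, -93.94743347167969), (78.6510238647461, 77.23210144042969), 81.00253295898438)
[[0.6276 0.2369 0.008 ]
 [0.6506 0.1321 0.008 ]
 [0.5626 0.1125 0.008 ]
 [0.5371 0.2161 0.008 ]] [0.5945 0.1744 0.008 ]
0.10728988022823803 -77.60876807884488
0.09016328395939888 -167.39747569526085
0.10671330977108381 103.80889274347071
0.0928075708605186 12.972631105052754
[[0.5838 0.4073 0.026 ]
 [0.5535 0.3313 0.026 ]
 [0.6085 0.3074 0.026 ]]
0.08183178548816585 -111.69830139080601
0.05993318274011035 -23.493516211071938
[0.5961 0.3573 0.026 ]
```

Call:
{"fn": "apply_moves", "kwargs": {"commands": [[100, 0, 0, 1, 0], [100, 0.5, 0, 1, 0], [100, 1, 0.5, 0, 0.37], [100, 1, 0.5, 0, 0.37], [100, 1, 1, 0, 0.37], [100, 0.5, 1, 0, 0.3], [100, 0.5, 1, 0, 0.3], [100, 0, 1, 0, 0.04], [100, 0, 1, 0, 0]], "newtons": 12}}

```text
clock: 1.23
position: [0.4249, -0.2629, 0.3422]
ee_rot: [-2.613, -1.743, 0.0]
force: [1.5, -0.3, 1.0]
width: 0.995
gripper_force: 0.0
```

Call:
{"fn": "apply_moves", "kwargs": {"commands": [[100, 0.2, 0.8, 0, 0], [100, 0.2, 0.8, 0, 0], [100, 0.2, 0.8, 0, 0], [100, 0.2, 0.8, 0, 0], [100, 0.2, 0.8, 0, 0], [100, 0.2, 0.8, 0, 0], [100, 0.2, 0.8, 0, 0], [100, 0.2, 0.8, 0, 0], [100, 0.3, 0.8, -0.3, 0], [100, 0.3, 0.8, -0.3, 0], [100, 0.3, 0.8, -0.3, 0], [100, 0.2, 0.8, 0, 0]]}}

```text
clock: 2.72
position: [0.5871, 0.3114, 0.2861]
ee_rot: [2.615, 1.741, -0.006]
force: [0.4, -1.3, 1.1]
width: 1.0
gripper_force: 0.0
```

Call:
{"fn": "apply_moves", "kwargs": {"commands": [[100, 0, 0.3, -0.2, 0], [100, 0, 0, 0, 0]]}}

```text
clock: 2.98
position: [0.5858, 0.3295, 0.2749]
ee_rot: [-2.612, -1.745, 0.005]
force: [-0.2, -1.0, 0.4]
width: 0.996
gripper_force: 0.0
```

```bash
python3 - <<'E'
from h import *
s=observe();print(s['position'],s['ee_rot']);snap('wrist','w1');np.save('pics/w1p.npy',np.r_[s['position'],s['ee_rot']])
E
```

```text
[0.58576925 0.32947191 0.27487751] [-2.61181938 -1.74506723  0.00467953]
```

View pics/w1.png

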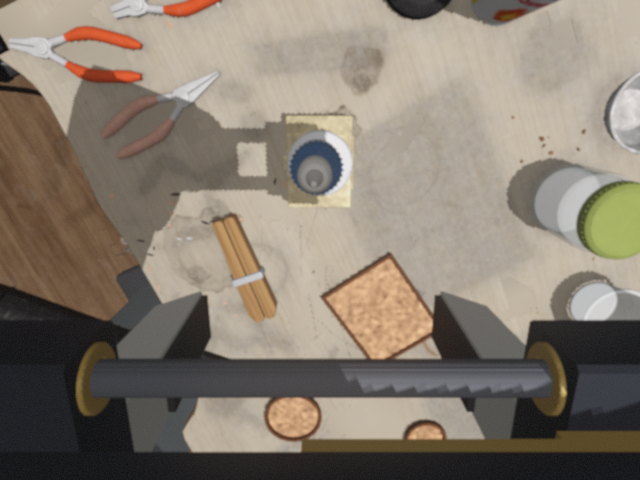

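```bash
python3 - <<'E'
from h import *
im=cv2.imread('pics/w1.png');cv2.imwrite('pics/w1c.png',cv2.resize(im[95:220,265:375],None,fx=4.8,fy=4.8,interpolation=cv2.INTER_CUBIC))
E
```

```text
(no output)
```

View pics/w1c.png

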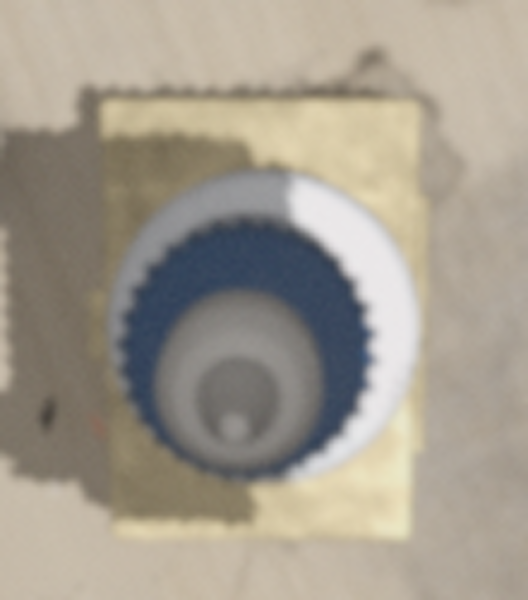

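```bash
python3 - <<'E'
from h import *
np.set_printoptions(precision=4,suppress=True)
p=np.load('pics/w1p.npy');pose=(p[:3],p[3:])
f=lambda q,z:ray('wrist',np.array(q)/4.8+[264.6,94.6],z,pose)
print('bottle',f([(239,380)],.122),f([(155,380),(322,380)],.122),f([(239,290),(239,468)],.122))
print('jar',f([(248,348)],.092),'rtin',f([(264,324)],.05))
C=f([(100,97),(420,97),(411,537),(112,537)],.026);print(C,C.mean(0),np.degrees(np.arctan2(*(C[0]-C[3])[[1,0]])),np.linalg.norm(C[0]-C[3]),np.linalg.norm(C[0]-C[1]))
C=ray('wrist',[(389,254),(436,310),(379,361),(323,296)],.008,pose);print(C,C.mean(0))
# tool x,y axes
R=cv2.Rodrigues(p[3:])[0];print(R)
# middle,oblong
print(ray('wrist',[(293,417)],.006,pose))
E
```

```text
bottle [[0.5933 0.3622 0.122 ]] [[0.5816 0.367  0.122 ]
 [0.6049 0.3574 0.122 ]] [[0.5985 0.3745 0.122 ]
 [0.5881 0.3497 0.122 ]]
jar [[0.5944 0.3623 0.092 ]] rtin [[0.5961 0.3599 0.05  ]]
[[0.5825 0.4084 0.026 ]
 [0.6386 0.3851 0.026 ]
 [0.6058 0.306  0.026 ]
 [0.5498 0.3293 0.026 ]] [0.5942 0.3572 0.026 ] 67.59942659350702 0.08559545145257395 0.06076491221259693
[[0.6244 0.2383 0.008 ]
 [0.6499 0.1569 0.008 ]
 [0.5697 0.12   0.008 ]
 [0.5416 0.2201 0.008 ]] [0.5964 0.1838 0.008 ]
[[ 0.3827  0.9239 -0.0027]
 [ 0.9239 -0.3827 -0.0013]
 [-0.0022 -0.002  -1.    ]]
[[0.4465 0.085  0.006 ]]
```

Call:
{"fn": "apply_moves", "kwargs": {"commands": [[100, 0.12, 0.52, -0.4, 0], [100, 0, 0, 0, 0], [100, 0, 0, -0.7, 0], [100, 0, 0, -0.7, 0], [100, 0, 0, -0.7, 0], [100, 0, 0, -0.3, 0], [100, 0, 0, 0, 0], [100, 0, 0, 0, 0]]}}

```text
clock: 4.03
position: [0.5953, 0.3606, 0.1109]
ee_rot: [2.615, 1.742, 0.005]
force: [-0.0, 0.1, 0.8]
width: 1.005
gripper_force: 0.0
```

Call:
{"fn": "apply_moves", "kwargs": {"commands": [[100, -0.03, 0, -0.17, 0], [100, 0, 0, 0, 0], [45, 0, 0, 0, 0], [45, 0, 0, 0, 0], [45, 0, 0, 0, 0]], "newtons": 8}}

```text
clock: 4.65
position: [0.5925, 0.3602, 0.0986]
ee_rot: [-2.614, -1.742, -0.0]
force: [0.1, -0.5, -0.5]
width: 0.725
gripper_force: 0.0
```

Call:
{"fn": "apply_moves", "kwargs": {"commands": [[20, 0, 0, 0, 0], [20, 0, 0, 0, 0], [20, 0, 0, 0, 0], [10, 0, 0, 0, 0], [10, 0, 0, 0, 0], [10, 0, 0, 0, 0]], "newtons": 8}}

```text
clock: 5.4
position: [0.5924, 0.3601, 0.0985]
ee_rot: [2.614, 1.742, 0.0]
force: [0.1, -0.1, 0.4]
width: 0.28
gripper_force: 8.0
```

Call:
{"fn": "apply_moves", "kwargs": {"commands": [[10, 0, 0, 0.3, 0], [10, 0, 0, 0.8, 0], [10, 0, 0, 0.8, 0], [10, 0, -0.5, 0.6, 0], [10, 0, -0.8, 0, 0], [10, 0, -0.8, 0, 0], [10, -0.1, -0.8, 0, 0], [10, -0.1, -0.8, 0, 0], [10, -0.1, -0.8, 0, 0], [10, -0.1, -0.8, 0, 0], [10, -0.1, -0.8, 0, 0], [10, -0.2, -0.7, 0, 0]]}}

```text
clock: 6.9
position: [0.5504, -0.0497, 0.2498]
ee_rot: [2.614, 1.741, 0.002]
force: [-0.1, 0.4, -1.3]
width: 0.283
gripper_force: 8.0
```

Call:
{"fn": "apply_moves", "kwargs": {"commands": [[10, 0, -0.4, 0, 0], [10, 0, 0, 0, 0], [10, 0, 0, 0, 0]]}}

```text
clock: 7.28
position: [0.5507, -0.0705, 0.2493]
ee_rot: [2.613, 1.744, 0.002]
force: [-0.3, -0.0, 0.1]
width: 0.282
gripper_force: 8.0
```

```bash
python3 - <<'E'
from h import *
s=observe();print(s['position'],s['ee_rot']);snap('wrist','w2');np.save('pics/w2p.npy',np.r_[s['position'],s['ee_rot']])
E
```

```text
[ 0.550667   -0.07053337  0.24928238] [2.61309807e+00 1.74365358e+00 2.02992899e-03]
```

View pics/w2.png

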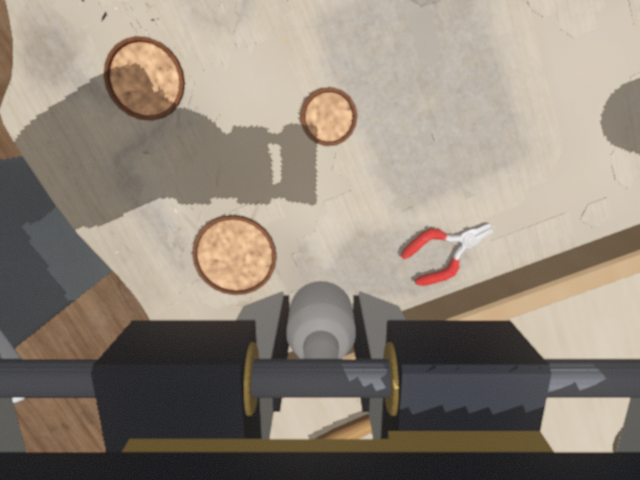

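```bash
python3 - <<'E'
from h import *
p=np.load('pics/w2p.npy');print(ray('wrist',[(328.5,116),(145,77.5),(235,254)],.007,(p[:3],p[3:])))
E
```

```text
[[ 0.58421218 -0.00699368  0.007     ]
 [ 0.44838794  0.0847078   0.007     ]
 [ 0.44878494 -0.09281072  0.007     ]]
```

Call:
{"fn": "apply_moves", "kwargs": {"commands": [[10, 0.3, 0.5, -0.3, 0], [10, 0.26, 0.56, -0.7, 0], [10, 0, 0, -0.7, 0], [10, 0, 0, -0.7, 0], [10, 0, 0, -0.7, 0], [10, 0, 0, -0.4, 0], [10, 0, 0, 0, 0], [10, 0, 0, 0, 0]]}}

```text
clock: 8.32
position: [0.5848, -0.0071, 0.0396]
ee_rot: [2.613, 1.744, 0.002]
force: [0.7, -0.2, 0.5]
width: 0.281
gripper_force: 8.0
```

Call:
{"fn": "apply_moves", "kwargs": {"commands": [[10, 0, 0, -0.25, 0], [10, 0, 0, -0.12, 0], [10, 0, 0, -0.06, 0], [10, 0, 0, -0.04, 0], [10, 0, 0, 0, 0], [10, 0, 0, 0, 0]]}}

```text
clock: 9.07
position: [0.5842, -0.0083, 0.0104]
ee_rot: [2.614, 1.742, 0.0]
force: [0.7, 1.3, -0.6]
width: 0.283
gripper_force: 8.0
```

Call:
{"fn": "apply_moves", "kwargs": {"commands": [[32, 0, 0, 0, 0], [38, 0, 0, 0, 0], [60, 0, 0, 0, 0], [70, 0, 0, 0, 0], [70, 0, 0, 0.2, 0], [80, 0, 0, 0.5, 0], [100, 0, 0, 0.9, 0], [100, 0, 0, 0.9, 0], [100, 0, 0.4, 0.6, 0], [100, 0, 0.8, 0, 0], [100, 0, 0.8, 0, 0]]}}

```text
clock: 10.45
position: [0.5843, 0.1127, 0.198]
ee_rot: [2.614, 1.74, 0.003]
force: [-0.2, 0.0, -0.9]
width: 1.001
gripper_force: 0.0
```

Call:
{"fn": "apply_moves", "kwargs": {"commands": [[100, 0, 0.8, 0, 0], [100, 0, 0.8, 0, 0], [100, 0, 0.8, 0, 0], [100, 0, 0.8, 0, 0], [100, 0, 0.6, 0, 0], [100, 0, 0, 0, 0], [100, 0, 0, 0, 0]]}}

```text
clock: 11.32
position: [0.5841, 0.339, 0.1966]
ee_rot: [2.614, 1.742, -0.0]
force: [-0.2, 0.1, 0.0]
width: 0.998
gripper_force: 0.0
```

```bash
python3 - <<'E'
from h import *
s=observe();print(s['position'],s['ee_rot']);snap('wrist','w3');snap('top','t3');np.save('pics/w3p.npy',np.r_[s['position'],s['ee_rot']])
a=cv2.imread('pics/w3.png')[:,100:560];b=cv2.resize(cv2.imread('pics/t3.png')[200:300,330:400],(336,480),interpolation=cv2.INTER_CUBIC)
cv2.imwrite('pics/j3.png',np.hstack([a,b]))
E
```

```text
[0.58409423 0.33903425 0.19658007] [ 2.61380370e+00  1.74166576e+00 -2.59693203e-04]
```

View pics/j3.png

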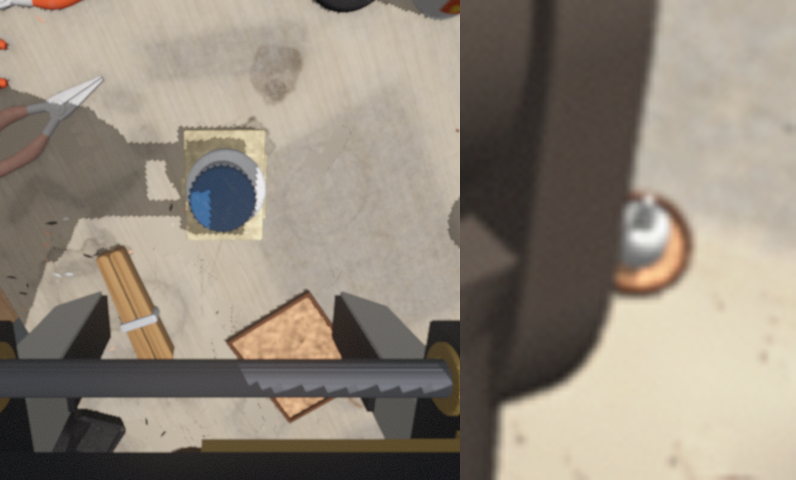

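```bash
python3 - <<'E'
from h import *
p=np.load('pics/w3p.npy');pp=(p[:3],p[3:]);print(ray('wrist',[(322.5,198)],.092,pp))
C=ray('wrist',[(283,129),(367,129),(362,240),(288,239)],.026,pp);print(C,C.mean(0))
print(ray('wrist',[(325,188)],.05,pp))
E
```

```text
[[0.59445169 0.36263757 0.092     ]]
[[0.58231017 0.40897758 0.026     ]
 [0.63989582 0.3848635  0.026     ]
 [0.60537731 0.30543234 0.026     ]
 [0.55077185 0.32922585 0.026     ]] [0.59458879 0.35712482 0.026     ]
[[0.59563914 0.36031419 0.05      ]]
```

Call:
{"fn": "apply_moves", "kwargs": {"commands": [[100, 0.17, 0.38, -0.3, 0], [100, 0, 0, -0.3, 0], [100, 0, 0, -0.6, 0], [100, 0, 0, -0.6, 0], [100, 0, 0, -0.3, 0], [100, 0, 0, -0.1, 0], [100, 0, 0, 0, 0], [100, 0, 0, 0, 0]]}}

```text
clock: 12.42
position: [0.5949, 0.3631, 0.0657]
ee_rot: [-2.614, -1.742, -0.003]
force: [0.1, -0.2, 0.1]
width: 1.0
gripper_force: 0.0
```

Call:
{"fn": "apply_moves", "kwargs": {"commands": [[100, 0, 0, -0.14, 0], [70, 0, 0, 0, 0], [60, 0, 0, 0, 0], [50, 0, 0, 0, 0], [35, 0, 0, 0, 0], [30, 0, 0, 0, 0], [30, 0, 0, 0, 0], [30, 0, 0, 0, 0]], "newtons": 10}}

```text
clock: 13.42
position: [0.5942, 0.3626, 0.0559]
ee_rot: [2.614, 1.742, 0.0]
force: [-0.0, -0.3, 1.5]
width: 0.455
gripper_force: 10.0
```

Call:
{"fn": "apply_moves", "kwargs": {"commands": [[30, 0, 0, 0.3, 0], [30, 0, 0, 0.8, 0], [30, 0, 0, 0.8, 0], [30, 0, -0.7, 0.4, 0], [30, 0, -0.8, 0, 0], [30, 0, -0.8, 0, 0], [30, -0.4, -0.8, 0, 0], [30, -0.7, -0.7, 0, 0], [30, -0.7, -0.5, 0, 0], [30, -0.6, -0.3, 0, 0], [30, 0, 0, 0, 0]]}}

```text
clock: 14.8
position: [0.4481, 0.085, 0.1949]
ee_rot: [2.613, 1.74, -0.002]
force: [0.7, 0.8, 0.1]
width: 0.45
gripper_force: 10.0
```

Call:
{"fn": "apply_moves", "kwargs": {"commands": [[30, 0, 0, -0.7, 0], [30, 0, 0, -0.8, 0], [30, 0, 0, -0.7, 0], [30, 0, 0, -0.4, 0], [30, 0, 0, -0.2, 0], [30, 0, 0, 0, 0], [30, 0, 0, 0, 0]]}}

```text
clock: 15.68
position: [0.4512, 0.087, 0.0269]
ee_rot: [2.614, 1.742, 0.003]
force: [0.8, 0.9, 0.0]
width: 0.454
gripper_force: 10.0
```

Call:
{"fn": "apply_moves", "kwargs": {"commands": [[30, -0.04, -0.03, -0.12, 0], [30, 0, 0, -0.08, 0], [30, 0, 0, -0.05, 0], [30, 0, 0, -0.02, 0], [30, 0, 0, 0, 0]]}}

```text
clock: 16.3
position: [0.4478, 0.0848, 0.0096]
ee_rot: [-2.614, -1.742, 0.0]
force: [0.5, 0.6, 0.3]
width: 0.452
gripper_force: 10.0
```

Call:
{"fn": "apply_moves", "kwargs": {"commands": [[48, 0, 0, 0, 0], [55, 0, 0, 0, 0], [75, 0, 0, 0, 0], [80, 0, 0, 0.3, 0], [90, 0, 0, 0.7, 0], [100, 0, 0, 0.9, 0], [100, 0.3, 0.2, 0.6, 0], [100, 0.7, 0.5, 0, 0], [100, 0.7, 0.7, 0, 0], [100, 0.4, 0.8, 0, 0], [100, 0.2, 0.8, 0, 0], [100, 0, 0.8, 0, 0]]}}

```text
clock: 17.8
position: [0.5867, 0.3138, 0.1591]
ee_rot: [2.615, 1.74, -0.0]
force: [-0.5, 0.4, 0.0]
width: 1.0
gripper_force: 0.0
```

Call:
{"fn": "apply_moves", "kwargs": {"commands": [[100, 0, 0.4, 0, 0], [100, 0, 0, 0, 0], [100, 0, 0, 0, 0]]}}

```text
clock: 18.18
position: [0.586, 0.3355, 0.1593]
ee_rot: [2.614, 1.741, -0.001]
force: [0.4, -1.0, 0.5]
width: 1.004
gripper_force: 0.0
```

```bash
python3 - <<'E'
from h import *
s=observe();print(s['position'],s['ee_rot']);snap('wrist','w4');snap('top','t4');np.save('pics/w4p.npy',np.r_[s['position'],s['ee_rot']])
a=cv2.imread('pics/w4.png')[:,100:560];b=cv2.resize(cv2.imread('pics/t4.png')[210:330,280:364],(336,480),interpolation=cv2.INTER_CUBIC)
cv2.imwrite('pics/j4.png',np.hstack([a,b]))
E
```

```text
[0.58601518 0.33550853 0.15933072] [ 2.61404159e+00  1.74079738e+00 -1.30559522e-03]
```

View pics/j4.png

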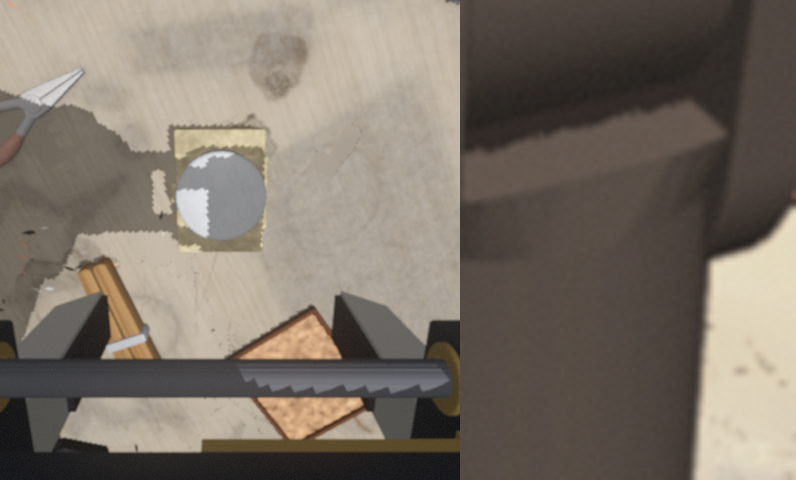

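```bash
python3 - <<'E'
from h import *
p=np.load('pics/w4p.npy');pp=(p[:3],p[3:])
print(ray('wrist',[(321.5,195)],.05,pp))
C=ray('wrist',[(274,127),(366,128),(363,250),(280,250)],.026,pp);print(C,C.mean(0))
E
```

```text
[[0.59613336 0.36012591 0.05      ]]
[[0.58299185 0.40948979 0.026     ]
 [0.63856921 0.38549103 0.026     ]
 [0.606267   0.30691698 0.026     ]
 [0.55123361 0.33000772 0.026     ]] [0.59476542 0.35797638 0.026     ]
```

Call:
{"fn": "apply_moves", "kwargs": {"commands": [[100, 0.16, 0.4, -0.3, 0], [100, 0, 0, -0.4, 0], [100, 0, 0, -0.6, 0], [100, 0, 0, -0.4, 0], [100, 0, 0, -0.2, 0], [100, 0, 0, 0, 0], [100, 0, 0, 0, 0]]}}

```text
clock: 19.15
position: [0.5961, 0.361, 0.047]
ee_rot: [-2.615, -1.742, -0.003]
force: [-0.4, 0.8, -0.3]
width: 1.0
gripper_force: 0.0
```

Call:
{"fn": "apply_moves", "kwargs": {"commands": [[100, 0, -0.01, -0.23, 0], [85, 0, 0, 0, 0], [75, 0, 0, 0, 0], [65, 0, 0, 0, 0], [50, 0, 0, 0, 0], [45, 0, 0, 0, 0], [45, 0, 0, 0, 0]], "newtons": 10}}

```text
clock: 20.02
position: [0.5956, 0.3603, 0.0321]
ee_rot: [-2.614, -1.742, -0.001]
force: [-1.0, -0.6, 1.0]
width: 0.624
gripper_force: 10.0
```

Call:
{"fn": "apply_moves", "kwargs": {"commands": [[45, 0, 0, 0.3, 0], [45, 0, 0, 0.8, 0], [45, 0, 0, 0.8, 0], [45, 0, -0.7, 0.4, 0], [45, 0, -0.8, 0, 0], [45, 0, -0.8, 0, 0], [45, -0.2, -0.8, 0, 0], [45, -0.4, -0.8, 0, 0], [45, -0.4, -0.8, 0, 0], [45, -0.4, -0.8, 0, 0], [45, -0.4, -0.8, 0, 0], [45, -0.4, -0.8, 0, 0]]}}

```text
clock: 21.52
position: [0.4627, -0.0672, 0.171]
ee_rot: [2.613, 1.742, 0.001]
force: [0.1, -0.2, -1.4]
width: 0.625
gripper_force: 10.0
```

Call:
{"fn": "apply_moves", "kwargs": {"commands": [[45, -0.26, -0.46, 0, 0], [45, 0, 0, 0, 0], [45, 0, 0, 0, 0]]}}

```text
clock: 21.9
position: [0.4484, -0.0928, 0.1707]
ee_rot: [2.613, 1.742, 0.002]
force: [-0.6, 0.4, 0.0]
width: 0.63
gripper_force: 10.0
```

Call:
{"fn": "apply_moves", "kwargs": {"commands": [[45, 0, 0, -0.6, 0], [45, 0, 0, -0.7, 0], [45, 0, 0, -0.6, 0], [45, 0, 0, -0.4, 0], [45, 0, 0, -0.1, 0], [45, 0, 0, 0, 0], [45, 0, 0, 0, 0]]}}

```text
clock: 22.78
position: [0.4487, -0.0932, 0.0268]
ee_rot: [2.613, 1.742, 0.002]
force: [-0.3, -0.3, 0.2]
width: 0.628
gripper_force: 10.0
```

Call:
{"fn": "apply_moves", "kwargs": {"commands": [[45, 0, 0, -0.14, 0], [45, 0, 0, -0.08, 0], [45, 0, 0, -0.04, 0], [45, 0, 0, -0.02, 0], [45, 0, 0, 0, 0], [45, 0, 0, 0, 0]]}}

```text
clock: 23.52
position: [0.4476, -0.0934, 0.0093]
ee_rot: [2.614, 1.742, -0.001]
force: [-1.0, 0.3, 5.3]
width: 0.625
gripper_force: 10.0
```

Call:
{"fn": "apply_moves", "kwargs": {"commands": [[66, 0, 0, 0, 0], [72, 0, 0, 0, 0], [85, 0, 0, 0, 0], [90, 0, 0, 0.3, 0], [100, 0, 0, 0.7, 0], [100, 0, 0, 0.9, 0], [100, 0.3, 0.5, 0.6, 0], [100, 0.6, 0.8, 0, 0], [100, 0.6, 0.8, 0, 0], [100, 0.5, 0.8, 0, 0], [100, 0.3, 0.8, 0, 0], [100, 0, 0.8, 0, 0]]}}

```text
clock: 25.02
position: [0.5868, 0.178, 0.1585]
ee_rot: [-2.615, -1.741, -0.0]
force: [0.7, 0.4, 0.3]
width: 0.998
gripper_force: 0.0
```

Call:
{"fn": "apply_moves", "kwargs": {"commands": [[100, 0, 0.8, 0, 0], [100, 0, 0.8, 0, 0], [100, 0, 0.7, 0, 0], [100, 0, 0, 0, 0], [100, 0, 0, 0, 0]]}}

```text
clock: 25.65
position: [0.5858, 0.3138, 0.1586]
ee_rot: [2.614, 1.742, -0.001]
force: [-0.7, 0.7, 0.6]
width: 1.001
gripper_force: 0.0
```

```bash
python3 - <<'E'
from h import *
s=observe();print(s['position'],s['ee_rot']);snap('wrist','w5');snap('top','t5');np.save('pics/w5p.npy',np.r_[s['position'],s['ee_rot']])
a=cv2.imread('pics/w5.png')[:,100:560];b=cv2.resize(cv2.imread('pics/t5.png')[230:350,340:424],(336,480),interpolation=cv2.INTER_CUBIC)
cv2.imwrite('pics/j5.png',np.hstack([a,b]))
E
```

```text
[0.58583711 0.31382297 0.1585596 ] [ 2.61370770e+00  1.74177225e+00 -1.42478095e-03]
```

View pics/j5.png

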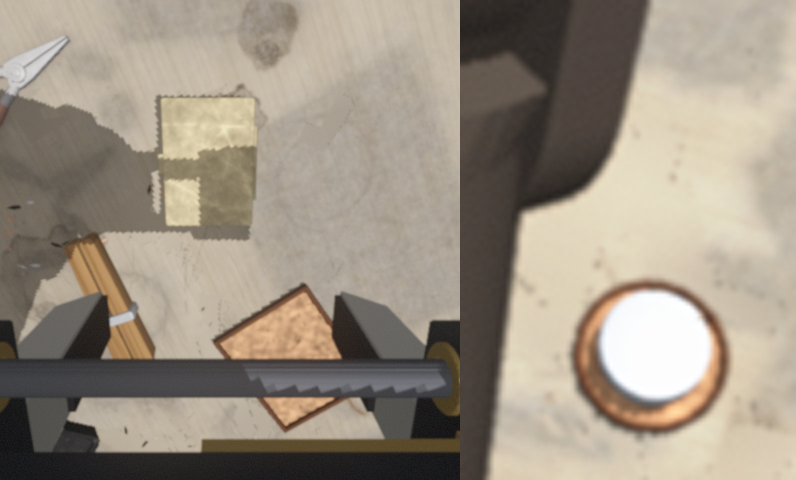

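```bash
python3 - <<'E'
from h import *
p=np.load('pics/w5p.npy');pp=(p[:3],p[3:])
C=ray('wrist',[(260,96),(356,97),(352,226),(265,226)],.026,pp);print(C,C.mean(0))
d=C[0]+C[1]-C[2]-C[3];print(np.degrees(np.arctan2(d[1],d[0])))
E
```

```text
[[0.58256786 0.40882432 0.026     ]
 [0.63921826 0.38445075 0.026     ]
 [0.60536663 0.30524527 0.026     ]
 [0.54884513 0.32891097 0.026     ]] [0.59399947 0.35685783 0.026     ]
66.99011191121485
```

Call:
{"fn": "apply_moves", "kwargs": {"commands": [[100, 0.14, 0.72, -0.3, 0], [100, 0, 0, -0.3, 0], [100, 0, 0, -0.6, 0], [100, 0, 0, -0.5, 0], [100, 0, 0, -0.3, 0], [100, 0, 0, 0, 0], [100, 0, 0, 0, 0]]}}

```text
clock: 26.62
position: [0.5949, 0.358, 0.0403]
ee_rot: [-2.615, -1.742, -0.003]
force: [0.3, -0.3, -0.3]
width: 1.001
gripper_force: 0.0
```

Call:
{"fn": "apply_moves", "kwargs": {"commands": [[100, 0, -0.01, -0.4, 0], [100, 0, 0, -0.13, 0], [85, 0, 0, 0, 0], [75, 0, 0, 0, 0], [65, 0, 0, 0, 0], [50, 0, 0, 0, 0], [45, 0, 0, 0, 0], [45, 0, 0, 0, 0]], "newtons": 20}}

```text
clock: 27.62
position: [0.5945, 0.3574, 0.0079]
ee_rot: [2.614, 1.742, 0.001]
force: [-1.8, -1.7, 6.3]
width: 0.664
gripper_force: 20.0
```

Call:
{"fn": "apply_moves", "kwargs": {"commands": [[45, 0, 0, 0.2, 0], [45, 0, 0, 0.6, 0], [45, 0, 0, 0.6, 0], [45, 0, 0, 0.6, 0], [45, 0, -0.5, 0, 0.2], [45, 0, -0.5, 0, 0.2], [45, 0, -0.5, 0, 0.2], [45, 0, -0.5, 0, 0.2], [45, 0, -0.5, 0, 0.2], [45, 0.02, -0.54, 0, 0.24], [45, 0, 0, 0, 0], [45, 0, 0, 0, 0]]}}

```text
clock: 29.12
position: [0.5953, 0.1753, 0.1276]
ee_rot: [-1.959, -2.455, -0.001]
force: [-1.3, 0.2, -0.7]
width: 0.663
gripper_force: 20.0
```

```bash
python3 - <<'E'
from h import *
s=observe();r=s['ee_rot'];print(s['position'],np.degrees(2*np.arctan2(r[1],r[0])))
snap('wrist','w6')
E
```

```text
[0.59529292 0.17529441 0.12764728] -257.171836203399
```

View pics/w6.png

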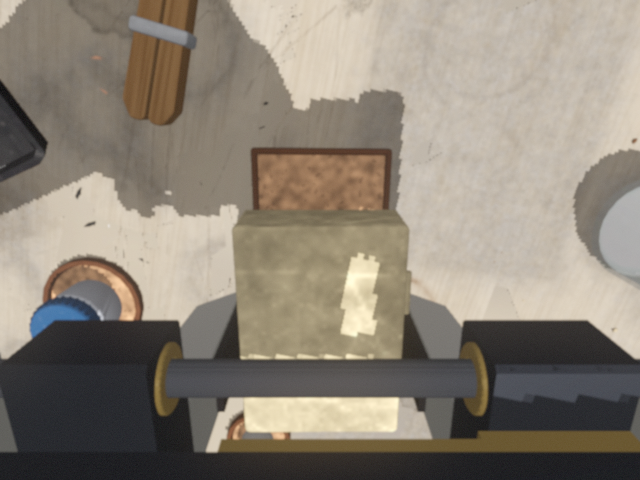

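Call:
{"fn": "apply_moves", "kwargs": {"commands": [[45, 0, 0, -0.4, 0], [45, 0, 0, -0.5, 0], [45, 0, 0, -0.4, 0], [45, 0, 0, -0.3, 0], [45, 0, 0, 0, 0], [45, 0, 0, 0, 0]]}}

```text
clock: 29.92
position: [0.5959, 0.1755, 0.0321]
ee_rot: [1.957, 2.457, 0.002]
force: [-0.1, 0.0, -1.2]
width: 0.663
gripper_force: 20.0
```

Call:
{"fn": "apply_moves", "kwargs": {"commands": [[45, 0, 0, -0.16, 0], [45, 0, 0, -0.1, 0], [45, 0, 0, -0.05, 0], [45, 0, 0, -0.02, 0], [45, 0, 0, 0, 0], [45, 0, 0, 0, 0]]}}

```text
clock: 30.68
position: [0.5952, 0.1745, 0.0119]
ee_rot: [1.958, 2.456, -0.001]
force: [-3.6, -1.7, 5.7]
width: 0.662
gripper_force: 20.0
```

Contact; release, rise and swing clear of the top camera's view.

Call:
{"fn": "apply_moves", "kwargs": {"commands": [[70, 0, 0, 0, 0], [76, 0, 0, 0, 0], [90, 0, 0, 0, 0], [95, 0, 0, 0.2, 0], [100, 0, 0, 0.6, 0], [100, 0, 0, 0.9, 0], [100, 0, 0, 0.9, 0], [100, 0, -0.5, 0.6, 0], [100, 0, -0.8, 0, 0], [100, 0, -0.8, 0, 0], [100, 0, -0.8, 0, 0], [100, -0.3, -0.8, 0, 0]]}}

```text
clock: 32.17
position: [0.5779, -0.0488, 0.2042]
ee_rot: [1.958, 2.456, 0.002]
force: [1.1, -0.6, 0.3]
width: 0.999
gripper_force: 0.0
```

Call:
{"fn": "apply_moves", "kwargs": {"commands": [[100, -0.5, -0.9, 0, 0], [100, -0.5, -0.9, 0, 0], [100, -0.5, -0.9, 0, 0], [100, -0.5, -0.9, 0, 0], [100, -0.5, -0.9, 0, 0], [100, -0.5, -0.9, 0, 0], [100, -0.5, -0.9, 0, 0], [100, 0, 0, 0, 0]]}}

```text
clock: 33.17
position: [0.3635, -0.4304, 0.2035]
ee_rot: [-1.969, -2.448, 0.003]
force: [1.3, 1.6, -0.6]
width: 0.999
gripper_force: 0.0
```

```bash
python3 - <<'E'
from h import *
snap('top','t7')
cv2.imwrite('pics/c7.png',cv2.resize(cv2.imread('pics/t7.png')[190:350,250:463],None,fx=3.7,fy=3.7,interpolation=cv2.INTER_CUBIC))
X=cloud('top',np.load('pics/t7.npy'));
for a in((294,220),(309,288),(387,316)):print(X[a[1]-3:a[1]+4,a[0]-3:a[0]+4,2].mean())
E
```

```text
0.0315501279200405
0.04754170787450591
0.029649480529767364
```

View pics/c7.png

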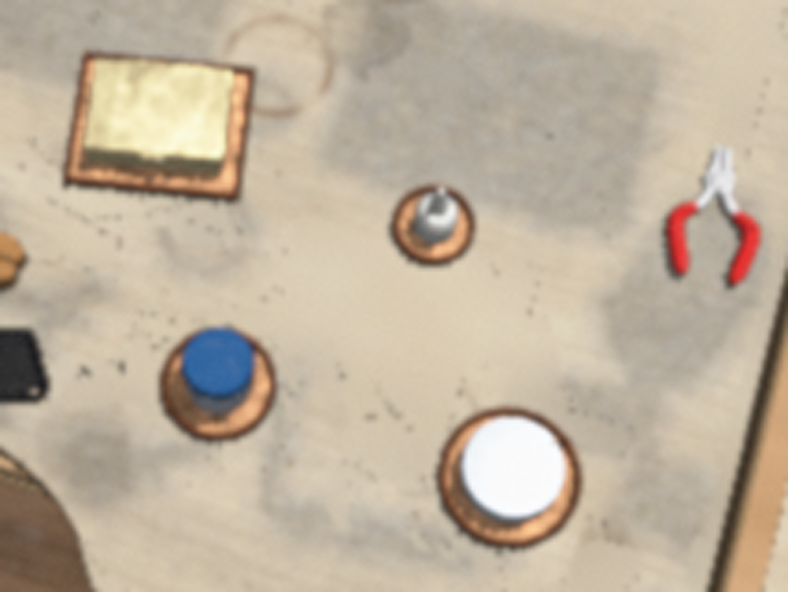

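All four items are upright inside their trays: oblong tin at (160,115), jar (218,375), bottle (436,215) and round tin (513,468). The heights of the two tins and the jar match the tray floor, and the cutters are undisturbed.

```bash
python3 -c "
from h import *
print(arm.sign_off())"
```

```text
the job is handed in; nothing more can be done
None
```

The pile is apart and the job handed in at about 33 s of the 109 s allowed: the bottle, jar, round tin and oblong tin each stand upright inside their own tray, nothing tipped over, and the cutters and clamp were not touched.

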